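# Rock the main relay out of a vehicle fuse box and hold it clear

### The job

Swing the red latch lever of the fuse and relay box free, open the black cover right up and leave it standing open, then grip the green relay and rock it side to side along the length of the box, only a few degrees each way and never more than about ten, until both its blades have worked out of their tight contacts. A straight pull only picks up the box, which is loose and has to stay standing on the bench where it is, with the black relay left seated in it and the tools and other things around left alone. Finish while holding the green relay upright and still just clear above its own socket, a finger's breadth or two of air under its blades, so that they can be inspected: do not put it down or let go.

Things in the scene. Friction and masses are not known exactly. Their poses are not given: they have to be found in the camera images.
- fusebox: Black plastic fuse and relay box, 260 mm long (x) by 160 wide (y), walls 62 high, 4 thick, 1.5 kg, loose on the bench. Origin: centre of its underside; y runs from the latch side (-y) to the hinge side (+y), z up. Inside: a grey deck 40 mm above the bench with two relay sockets; along the hinge side, fuse rows ending 17 mm above the deck. A grey plug shroud sticks 22 mm out of the +x end.
- latch (a joint): Red latch lever in the middle of the box's -y wall. 0 = upright, its hook over the cover, holding it down. Grows (rad) as its top swings outwards (box -y) and down about latch_hinge (axis along the box's x): free of the cover from 0.3, well clear above 0.8, stop at 1.35. Friction 0.06 N m (about 3 N down on the thumb tab); stays where it is left.
- latch_hinge (a point): Pivot of the latch lever: 28 mm above the bench, 88 mm from the box's middle towards -y.
- latch_thumb (a point): Middle of the upper face of the lever's thumb tab, to be pressed down. With the latch shut it is 61 mm above and 19 mm outward (box -y) of latch_hinge; pressing near the tab's outer end is easiest. The tab is 26 mm wide (box x), 4 mm thick and leaves the lever 48 mm above the pivot, flaring 31 mm outwards and 17 mm up; under it is only the bench.
- cover (a joint): Black deep cover of the box with a thin grey flange round its edge (36 mm high, top 98 mm above the bench, 0.25 kg), hinged along the +y side. 0 = shut; grows (rad) as its latch-side edge swings up and over towards +y: 1.57 on edge, stop at 1.9. A stiff hinge (0.28 N m friction) keeps it where it is left; lifting at a lip takes about 3 N.
- cover_hinge (a point): Middle of the cover's hinge line, which runs along the box's x: 62 mm above the bench, 80 mm from the box's middle towards +y.
- cover_lip (a point): Grip point on one of two grey lift lips of the cover's latch-side edge, the lip at the box's -x end (60 mm from the middle; its twin is at +60). A lip is 34 mm wide (box x), 8 thick, 32 out from the edge; the point is 22 mm out. Shut: 70 mm above the bench, 182 mm in y and 8 up from the hinge line. Pinched by its ends (closing along box x) it can turn between the fingers as the cover swings.
- green_relay_mid (a point): Centre, half-way up, of the green relay's housing: a green block 30 mm (x) by 28 (y) by 48 high (z), in either of the two sockets. Its x is along the box's x. Seated, its underside lies flat on the deck, this point is 64 mm above the bench and the top 88. Under it are two brass blades, 20 mm apart along x, each 8 wide, 3 thick and 12 long.
- green_relay_top (a point): Centre of the top face of the green relay's housing.
- green_relay: The green relay, 0.08 kg; origin: centre of the housing's underside. Each blade is held by sprung contacts with about 16 N of friction until it has risen 9 mm, so a straight pull (32 N) lifts the box. Tilting it about the box's y axis (top towards one end of the box, then the other) slides up one blade at a time: 6 degrees each way, climbing about 2 mm per swing, walks it out.
- socket_near (a point): Middle of the relay socket at the box's -x end, on the deck's face (40 mm above the bench), 55 mm from the box's middle in x and 20 mm towards the latch side. Axes as the box's.
- socket_far (a point): Middle of the other relay socket, 55 mm from the box's middle towards its +x end. Axes as the box's.
- black_relay_mid (a point): Centre of the housing of the black relay, of the same shape and size, seated in the other socket (64 mm above the bench). To be left alone.
- screwdriver: Screwdriver with an orange handle, 200 mm long, lying on the latch side of the box. Origin at its underside. A bystander: to be left alone.
- spanner: Steel spanner, 190 mm long, lying on the hinge side of the box. Origin at its underside. A bystander: to be left alone.
- spray_can: Blue and silver spray can, 58 mm across and 150 mm tall, standing beyond the spanner. Origin at its underside. A bystander: to be left alone.
- mug: Blue mug, 80 mm across and 90 mm tall, to the robot's left. Origin at its underside. A bystander: to be left alone.
- torch: Yellow pocket torch, 82 mm long, lying to the robot's right. Origin at its underside. A bystander: to be left alone.
- bolt_tray: Steel bolt tray, 130 by 90 mm and 28 mm high, to the robot's right. Origin at its underside. A bystander: to be left alone.
- deep_socket: Steel deep socket, 26 mm across and 63 mm tall, standing to the robot's left. Origin at its underside. A bystander: to be left alone.

How it is judged:
By the outcome, as a careful person would: the job done as asked, in the order asked, and still so for the second after the job is handed in, while the arm keeps its last pose, push and grip.
It also fails if it takes over 72 s, if anything falls off the work surface, if the arm or the gripper's body presses on something with over 40 N, if the wrist force passes 120 N, or if a joint passes its speed limit or range.

### The arm

A 6-joint arm with a two-finger parallel gripper is mounted at the origin on the work surface. World frame = base frame: x ahead of the robot, y to its left, z up, the work surface at z = 0. Lengths are in mm, angles in rad, forces in N, time in s.
With the tool pointing down it reaches from about 350 to 975 mm from the base axis. Payload 7.1 kg.
Tool frame: the origin (TCP) lies on the mounting face of the last link; the fingertips stand 182 mm ahead of it and the grasp point (between the pads) lies 163 mm ahead of it (ctrl.tip_reach is the distance from the TCP to the fingertips, in mm); z points along the fingers, y is the direction in which the jaws open and shut (so a half turn about z gives the same grasp; the last joint's range is limited). The gripper opens to 88 mm and grips with 3 to 60 N. Pads are 20 mm wide; open, the fingers measure 115 mm over their backs; the gripper's body (75 mm by 178 mm) begins 61 mm behind the grasp point.
Start: joints at [1.31, 0.423, 1.63, -0, 1.089, -0.019], TCP at [149.626, 606.81, 404.675] pointing down, gripper open.
Joint ranges: [-3, 3], [-0.9, 2.11], [0.09, 2.58], [-1.31, 4.45], [0.11, 2.69], [-2.54, 2.54]. Speed limits (rad/s): [2.39, 2.39, 3.01, 3.14, 3.14, 3.14].

### API

Orientations are given as a rotation vector (axis times angle).
In Python, from workcell import ctrl gives the robot as it stands.
- The arm moves only by the tool jog_arm, never from a script. Its argument "steps" is a list that holds one entry, the list of rows, each a list of 7 numbers: the shift along the tool's x, y, z in m, then the turn, a rotation vector about the tool's x, y, z in degrees, then the gripper's target within -1 to 1 (shut at 1, half-way at 0, fully open at -1). A call has 1 to 20 rows; each row shifts and turns the commanded pose from where the row before left it, along the tool's axes as they then stand; what a row does not reach is not made up. A row lasts 1/12 s, in which the tool goes at most 41.7 mm and 7.16 degrees, less where a joint would pass 70% of its speed; a pose out of reach is approached as far as the arm can. A call is refused whole if a number of a shift passes 0.0417 or a number of a turn 7.16, either way. A call with a gripper value outside its range is refused whole. The fingers move at their own pace and stop on an object; the grip force is fixed at half the most. Time passes only in rows, so rows that do not move let the fingers close. It gives the time, the measured TCP pose, the force and the opening at its end, in the units of the state.
- ctrl.get_obs(): the state, without advancing time (a new reading comes with each control period).
- ctrl.get_image(name): name is "scene" or "top" or "wrist"; returns the picture (400x640x3 uint8, red, green, blue); there is no depth.
- ctrl.camera_info(name): a dict with "fx", "fy", "cx", "cy" (pixels), "origin" and "attitude" of the camera in the world; the wrist camera has in their place "T_tool_cam" (4x4, takes a point from camera to tool coordinates, whose origin is the TCP and whose axes are the flange's). Camera axes: x right, y down, z forward; pixel columns grow to the right and rows downward; lengths in mm; the calibration is good to about 2 mm. A picture is of the moment at which its call begins: read the wrist's pose just before it. camera_info takes no time and is no camera call.
- ctrl.close_job(): hands the job in, once; it reports no verdict.
Trained networks look in the newest picture that a camera, given by its name, has taken for a name from the list of things; names that differ only in an ending like _2 or _b are one class to them, and where a whole thing is asked for, a point or a joint stands for the part that bears it (a point fixed in the world has none). Each returns a list of dicts, best first, with "p" (0 to 1); they miss things now and then, are a little off and sometimes report something else, mostly with a low value. They report only what shows in the picture. A call takes as long as a camera call.
- ctrl.look_for(thing, camera): "bbox" ([left, top, right, bottom] in pixels, round what is visible of it).
- ctrl.trace(thing, camera): "pixels" (400x640 bool, what is visible of it) and "bbox" ([left, top, right, bottom] in pixels, round what is visible of it).
- ctrl.landmark_of(thing, camera): "uv" ([column, row] in pixels: a listed point, or the origin of a listed thing).
The state is a dict: "t": time; "qpos": joint angles; "qvel": joint speeds; "joint_torque": joint torques, N m; "ee_pos": TCP position; "orientation": TCP orientation; "ft_force": force on the tool from outside, world axes, zero at the start; "moment": the same for the moment, N m; "width": finger opening in mm.
Only numpy, scipy, OpenCV 4.12 (cv2) and the standard library are available. Lean on these libraries where they do the work, as an engineer would, in place of code of your own. Each camera call takes 0.05 s, during which the arm holds its last target.

## Working session

There is one attempt and no reset: what is moved stays moved. The work goes in short steps, Python scripts to look and compute and a tool call to move; the robot and the scene stay as the last step left them, time stands still between calls to the robot, and variables do not carry over. Pictures are saved under pics/ and viewed, and the job is handed in when it is done.

Besides the shell and the picture viewer there is one more tool, called after "Call:" by a JSON object that holds its "api" and its "payload", one argument or row to a line. jog_arm: Moves the arm, as the interface text tells. Its arguments: {"type":"object","properties":{"steps":{"type":"array"}},"required":["steps"]}

```bash
ls; mkdir -p pics
python3 - <<'E'
from workcell import ctrl
import cv2
o=ctrl.get_obs(); print(o)
for n in ("scene","top","wrist"):
    im=ctrl.get_image(n); cv2.imwrite(f"pics/a_{n}.png",im[:,:,::-1]); print(n,ctrl.camera_info(n))
E
```

```text
pics
{'t': 0.0, 'qpos': array([ 1.31001333e+00,  4.23813992e-01,  1.63069387e+00, -2.74036697e-05,
        1.08858014e+00, -1.90116233e-02]), 'qvel': array([-0.00019122,  0.00125061,  0.00083559, -0.00227267, -0.00144642,
       -0.00044119]), 'joint_torque': array([ 1.78095383e-03, -5.44636595e+01, -2.73660046e+01,  6.44625211e-02,
        2.25779484e-02, -1.35626847e-04]), 'ee_pos': array([149.55182787, 606.55394164, 403.91673029]), 'orientation': array([-3.78807103e-01, -3.11848442e+00,  2.33111363e-03]), 'ft_force': array([ 0.87112498, -0.07483277,  0.20382837]), 'moment': array([0.03082747, 0.00378063, 0.02076557]), 'width': 87.6620399354825}
scene {'fx': 421.1214599042269, 'fy': 421.1214599042269, 'cx': 317.97849762891644, 'cy': 201.6200782284164, 'origin': array([1312.53569095,  231.21677678,  961.70934225]), 'attitude': array([-1.53788997, -2.04121711,  0.8098321 ])}
top {'fx': 396.94639139970906, 'fy': 396.94639139970906, 'cx': 312.2573758455698, 'cy': 200.1582505995692, 'origin': array([ 461.48660188,   40.03107984, 1154.62237308]), 'attitude': array([-2.18470494,  2.21363161, -0.08144851])}
wrist {'fx': 300.3529116094003, 'fy': 300.3529116094003, 'cx': 320.1299168250262, 'cy': 200.4392926668524, 'T_tool_cam': array([[ 1.22422271e-03, -9.62590515e-01, -2.70957566e-01,
         7.32730124e+01],
       [ 9.99999089e-01,  1.02414691e-03,  8.79796400e-04,
        -1.15594836e+00],
       [-5.69383315e-04, -2.70958396e-01,  9.62590891e-01,
         2.04191460e+01],
       [ 0.00000000e+00,  0.00000000e+00,  0.00000000e+00,
         1.00000000e+00]])}
```

View pics/a_scene.png

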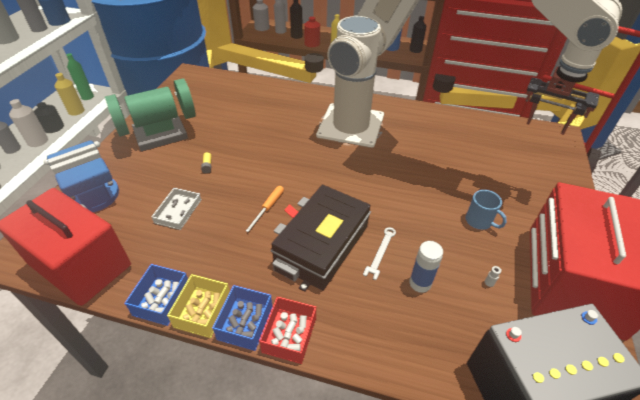

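View pics/a_top.png

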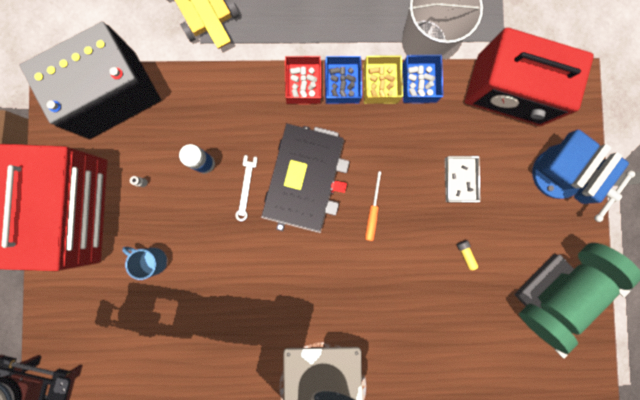

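```bash
cat > h.py <<'E'
from workcell import ctrl
import numpy as np, cv2
from scipy.spatial.transform import Rotation as R
from scipy.optimize import least_squares
def cam(n):
    c=ctrl.camera_info(n)
    if n=="wrist":
        o=ctrl.get_obs(); T=np.array(c["T_tool_cam"]); Rt=R.from_rotvec(o["orientation"])
        A=Rt.as_matrix()@T[:3,:3]; p=o["ee_pos"]+Rt.apply(T[:3,3])
    else: A=R.from_rotvec(c["attitude"]).as_matrix(); p=np.array(c["origin"])
    return c,A,p
def proj(C,X):
    c,A,p=C; q=(np.atleast_2d(X)-p)@A
    return np.c_[c["fx"]*q[:,0]/q[:,2]+c["cx"],c["fy"]*q[:,1]/q[:,2]+c["cy"]]
def back(C,uv,z):
    c,A,p=C; d=A@np.array([(uv[0]-c["cx"])/c["fx"],(uv[1]-c["cy"])/c["fy"],1]); return p+d*(z-p[2])/d[2]
E
python3 - <<'E'
from h import *
H={"latch_hinge":28,"latch_thumb":89,"cover_hinge":62,"cover_lip":70,"fusebox":0,"screwdriver":0,"spanner":0,"spray_can":0,"mug":0,"torch":0,"bolt_tray":0,"deep_socket":0}
for n in ("top","scene"):
    C=cam(n)
    for k,z in H.items():
        try:
            r=ctrl.landmark_of(k,n)
            for d in r[:2]: print(n,k,round(d["p"],2),np.round(d["uv"],1),np.round(back(C,d["uv"],z),1))
        except Exception as e: print(n,k,e)
print(ctrl.get_obs()["t"])
E
```

```text
top latch_hinge 0.53 [332.3 186.2] [566.5 -35.6  28. ]
top latch_thumb 0.42 [340.4 187.9] [555.9 -53.3  89. ]
top cover_hinge 0.24 [458.1 176.2] [ 587.  -384.2   62. ]
top cover_lip 0.34 [244. 190.] [555.1 209.   70. ]
top fusebox 0.72 [300.9 180.3] [587.5  54.    0. ]
top screwdriver 0.56 [371.3 206.5] [ 508.3 -150.4    0. ]
top spanner 0.61 [246.4 190.1] [560.8 212.9   0. ]
top spray_can 0.74 [205.6 167.4] [628.6 331.4   0. ]
top mug 0.56 [152.5 263.4] [353.  482.6   0. ]
top torch 0.56 [466. 255.] [ 363.6 -423.3    0. ]
top bolt_tray 0.74 [455.5 177.7] [ 589.8 -400.4    0. ]
top deep_socket 0.54 [140.3 179.4] [595.7 520.2   0. ]
scene latch_thumb 0.23 [304.9 200. ] [511.6 -25.2  89. ]
scene cover_hinge 0.78 [348.4 243.4] [609.5 127.3  62. ]
scene cover_lip 0.56 [304.4 201.8] [501.6 -30.   70. ]
scene cover_lip 0.29 [475.5 219.5] [431.8 454.7  70. ]
scene fusebox 0.57 [320.  244.3] [587.2  42.2   0. ]
scene fusebox 0.57 [178.9 210.5] [ 582.1 -410.9    0. ]
scene screwdriver 0.76 [267.7 210.7] [ 506.2 -148.2    0. ]
scene spanner 0.72 [380.8 253.3] [570.  216.3  -0. ]
scene spray_can 0.59 [422.  283.4] [637.9 339.4   0. ]
scene mug 0.8 [474.8 219.4] [362.8 470.2   0. ]
scene mug 0.31 [306.4 200.7] [431.6 -45.9  -0. ]
scene torch 0.47 [205.9 160.6] [ 345.  -436.4    0. ]
scene bolt_tray 0.75 [179.4 213.4] [ 592.5 -403.5    0. ]
scene deep_socket 0.48 [487.3 281.7] [583.6 507.8   0. ]
1.35
```

The box lies with its +x pointing away from the robot, and a little to the right. Latch side faces right (-y). I'll zoom in to get the pose accurately.

Run:
```python
import cv2
a=cv2.imread("pics/a_top.png")[110:245,225:395]; cv2.imwrite("pics/z_top.png",cv2.resize(a,(680,540),interpolation=cv2.INTER_CUBIC))
a=cv2.imread("pics/a_scene.png")[170:310,240:410]; cv2.imwrite("pics/z_scene.png",cv2.resize(a,(680,560),interpolation=cv2.INTER_CUBIC))
```

```text
(no output)
```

View pics/z_top.png

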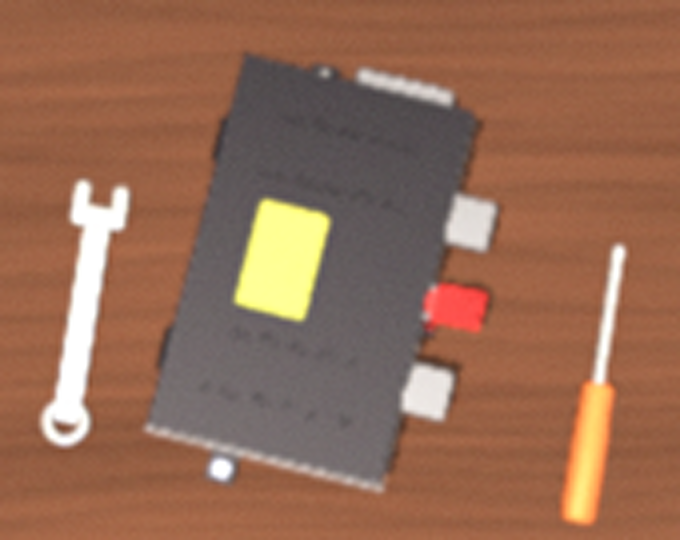

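View pics/z_scene.png

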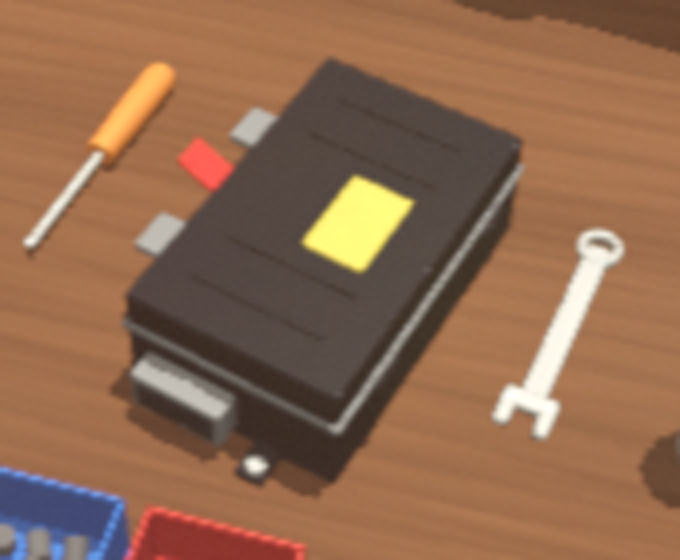

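```bash
cat >> h.py <<'E'
def w2(p,L):
    c,s=np.cos(p[2]),np.sin(p[2]); L=np.atleast_2d(L).astype(float)
    return np.c_[p[0]+c*L[:,0]-s*L[:,1],p[1]+s*L[:,0]+c*L[:,1],L[:,2]]
E
python3 - <<'E'
from h import *
T=np.array([[246,56],[477,120],[497,200],[487,250],[454,370],[443,420],[488,288],[484,331]])/4+[225,110]
TL=[[130,80,98],[130,-80,98],[77,-112,74],[43,-112,74],[-43,-112,74],[-77,-112,74],[13,-119,93],[-13,-119,93]]
S=np.array([[332,60],[520,145],[130,295],[343,398],[255,108],[230,130],[162,212],[136,240]])/4+[240,170]
SL=[[-130,-80,98],[-130,80,98],[130,-80,98],[130,80,98],[-77,-112,74],[-43,-112,74],[43,-112,74],[77,-112,74]]
ct,cs=cam("top"),cam("scene")
for nm,w in (("both",(1,1)),("top",(1,0)),("scene",(0,1))):
    f=lambda p: np.r_[w[0]*(proj(ct,w2(p,TL))-T).ravel(),w[1]*(proj(cs,w2(p,SL))-S).ravel()]
    r=least_squares(f,[587,50,-.2],x_scale=[1,1,.01],loss='soft_l1'); print(nm,np.round(r.x,3)); 
    if nm=="both": print(np.round(f(r.x).reshape(-1,2),1))
E
```

```text
both [ 5.87147e+02  4.87960e+01 -2.64000e-01]
[[-0.9 -1.4]
 [-1.1 -2.7]
 [-0.3  0.6]
 [-0.8  0. ]
 [-0.2  0.3]
 [-0.5 -0.1]
 [-0.6  1. ]
 [-1.9 -0.4]
 [-1.2 -1.6]
 [ 0.5 -2.3]
 [-1.7 -1. ]
 [-1.7 -0. ]
 [-0.6 -1. ]
 [-0.6  0.6]
 [-0.4 -0.7]
 [-0.9  0.3]]
top [ 5.86347e+02  4.66680e+01 -2.60000e-01]
scene [ 5.88375e+02  5.17820e+01 -2.60000e-01]
```

Call:
{"api": "jog_arm", "payload": {
  "steps": [
    [[-0.0278, -0.0274, 0, 0, 0, 0, 1], [-0.0278, -0.0274, 0, 0, 0, 0, 1], [-0.0278, -0.0274, 0, 0, 0, 0, 1], [-0.0278, -0.0274, 0, 0, 0, 0, 1], [-0.0278, -0.0274, 0, 0, 0, 0, 1], [-0.0278, -0.0274, 0, 0, 0, 0, 1], [-0.0278, -0.0274, 0, 0, 0, 0, 1], [-0.0278, -0.0274, 0, 0, 0, 0, 1], [-0.0278, -0.0274, 0, 0, 0, 0, 1], [-0.0278, -0.0274, 0, 0, 0, 0, 1], [-0.0278, -0.0274, 0, 0, 0, 0, 1], [-0.0278, -0.0274, 0, 0, 0, 0, 1], [-0.0278, -0.0274, 0, 0, 0, 0, 1], [-0.0278, -0.0274, 0, 0, 0, 0, 1], [-0.0278, -0.0274, 0, 0, 0, 0, 1], [-0.0278, -0.0274, 0, 0, 0, 0, 1], [-0.0278, -0.0274, 0, 0, 0, 0, 1], [-0.0278, -0.0274, 0, 0, 0, 0, 1], [-0.0278, -0.0274, 0, 0, 0, 0, 1], [-0.0278, -0.0274, 0, 0, 0, 0, 1]]
  ]
}}

```text
t: 3.02
ee_pos: [558.9, -60.4, 404.8]
orientation: [0.379, 3.118, 0.0]
ft_force: [0.4, 0.3, -0.6]
width: 0.2
```

Call:
{"api": "jog_arm", "payload": {
  "steps": [
    [[0, 0, 0, 0, 0, 7.1, 1], [0, 0, 0, 0, 0, 7.1, 1], [0, 0, 0, 0, 0, 7.1, 1], [0, 0, 0, 0, 0, 7.1, 1], [0, 0, 0, 0, 0, 7.1, 1], [0, 0, 0, 0, 0, 7.1, 1], [0, 0, 0, 0, 0, 7.1, 1], [0, 0, 0, 0, 0, 7.1, 1], [0, 0, 0, 0, 0, 7.1, 1], [0, 0, 0, 0, 0, 7.1, 1], [0, 0, 0, 0, 0, 7.1, 1], [0, 0, 0, 0, 0, 7.1, 1], [0, 0, 0, 0, 0, 5.6, 1], [0, 0, 0, 0, 0, 0, 1], [0, 0, 0, 0, 0, 0, 1]]
  ]
}}

```text
t: 4.27
ee_pos: [558.2, -58.4, 404.7]
orientation: [2.484, 1.924, 0.0]
ft_force: [0.1, -0.1, 0.0]
width: 0.8
```

```bash
cat >> h.py <<'E'
P0=[587.1,48.8,-.262]
def st(p=P0):
    o=ctrl.get_obs(); Rt=R.from_rotvec(o["orientation"]); M=Rt.as_matrix()
    tip=o["ee_pos"]+182*M[:,2]
    B=R.from_euler('z',p[2]).as_matrix()
    loc=lambda X:B.T@(np.array(X)-[p[0],p[1],0])
    print("t",round(o["t"],2),"tcp",np.round(o["ee_pos"],1),"tipL",np.round(loc(tip),1),"graspL",np.round(loc(o["ee_pos"]+163*M[:,2]),1),"w",round(o["width"],1),"F",np.round(o["ft_force"],1),"M",np.round(o["moment"],2))
    print("tool axes in box:\n",np.round(B.T@M,3),"q",np.round(o["qpos"],2))
    return o,M,B
def shot(n,name,crop=None):
    im=ctrl.get_image(n); im=im[:,:,::-1].copy()
    if crop: 
        a,b,c,d=crop; im=im[b:d,a:c]; s=min(780/im.shape[1],580/im.shape[0]); im=cv2.resize(im,None,fx=s,fy=s,interpolation=cv2.INTER_CUBIC); print("scale",s)
    cv2.imwrite(f"pics/{name}.png",im)
E
python3 - <<'E'
from h import *
st(); shot("wrist","b_w"); st()
E
```

```text
t 4.27 tcp [558.2 -58.4 404.7] tipL [-1.000e-01 -1.110e+02  2.227e+02] graspL [-1.000e-01 -1.110e+02  2.417e+02] w 0.8 F [ 0.1 -0.1  0. ] M [-0.05  0.08  0.03]
tool axes in box:
 [[-0.009  1.     0.   ]
 [ 1.     0.009  0.   ]
 [ 0.     0.    -1.   ]] q [-0.13  0.33  1.77  0.    1.04  0.13]
t 4.32 tcp [558.2 -58.4 404.7] tipL [-1.000e-01 -1.110e+02  2.227e+02] graspL [-1.000e-01 -1.110e+02  2.417e+02] w 0.6 F [0.4 0.7 0.8] M [-0.02  0.14  0.02]
tool axes in box:
 [[-0.009  1.     0.   ]
 [ 1.     0.009  0.   ]
 [ 0.     0.    -1.   ]] q [-0.13  0.33  1.77  0.    1.04  0.13]
```

View pics/b_w.png

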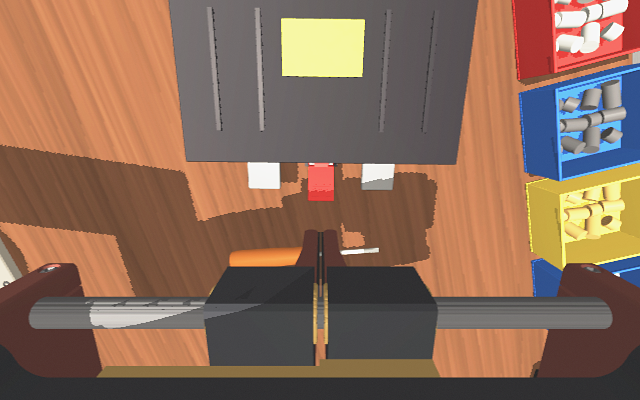

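Run:
```python
from h import *
C=cam("wrist")
S=[[249,188.5],[280,188.5],[362,190],[394,190],[308,201],[334,200.5],[187,160],[458,164.5]]
L=[[-77,-112,74],[-43,-112,74],[43,-112,74],[77,-112,74],[-13,-119,93],[13,-119,93],[-130,-80,98],[130,-80,98]]
f=lambda p:(proj(C,w2(p,L))-S).ravel()
r=least_squares(f,P0,x_scale=[1,1,.01],loss='soft_l1'); print(np.round(r.x,4)); print(np.round(f(r.x).reshape(-1,2),1))
```

```text
[ 5.896558e+02  4.732060e+01 -2.671000e-01]
[[-0.1 -0.4]
 [ 0.9  0.1]
 [-0.1 -0.1]
 [-0.1  0.3]
 [ 0.5 -0.8]
 [ 0.3  0.1]
 [-1.1  0.4]
 [-0.2  0.2]]
```

Call:
{"api": "jog_arm", "payload": {
  "steps": [
    [[-0.001, 0.001, 0.0405, 0, 0, 0, 1], [-0.001, 0.001, 0.0405, 0, 0, 0, 1], [-0.001, 0, 0.0405, 0, 0, 0, 1], [-0.003, 0, 0.005, 0, 0, 0, 1], [-0.003, 0, 0.005, 0, 0, 0, 1], [-0.003, 0, 0.005, 0, 0, 0, 1], [-0.003, 0, 0.0035, 0, 0, 0, 1], [-0.003, 0, 0.0035, 0, 0, 0, 1], [-0.003, 0, 0.0035, 0, 0, 0, 1], [-0.0033, 0, 0.004, 0, 0, 0, 1], [-0.0033, 0, 0.004, 0, 0, 0, 1], [-0.0033, 0, 0.004, 0, 0, 0, 1], [-0.0027, 0, 0.0043, 0, 0, 0, 1], [-0.0027, 0, 0.0043, 0, 0, 0, 1], [-0.0027, 0, 0.0043, 0, 0, 0, 1], [-0.002, 0, 0.004, 0, 0, 0, 1], [-0.002, 0, 0.004, 0, 0, 0, 1], [-0.002, 0, 0.004, 0, 0, 0, 1], [0, 0, 0, 0, 0, 0, 1]]
  ]
}}

```text
t: 5.9
ee_pos: [548.7, -102.7, 220.2]
orientation: [-2.486, -1.921, 0.001]
ft_force: [0.5, -1.8, 0.3]
width: 0.5
```

```bash
sed -i 's/^P0=.*/P0=[589,47.5,-.266]/' h.py
python3 - <<'E'
from h import *
st(); shot("wrist","c_w"); shot("scene","c_s",(240,150,410,290))
E
```

```text
t 5.9 tcp [ 548.7 -102.7  220.2] tipL [   0.5 -155.5   38.2] graspL [   0.5 -155.5   57.2] w 0.5 F [ 0.5 -1.8  0.3] M [-0.44  0.02 -0.  ]
tool axes in box:
 [[-0.011  1.    -0.001]
 [ 1.     0.011  0.   ]
 [ 0.    -0.001 -1.   ]] q [-0.21  0.6   1.87  0.    0.67  0.05]
scale 4.142857142857143
```

View pics/c_w.png

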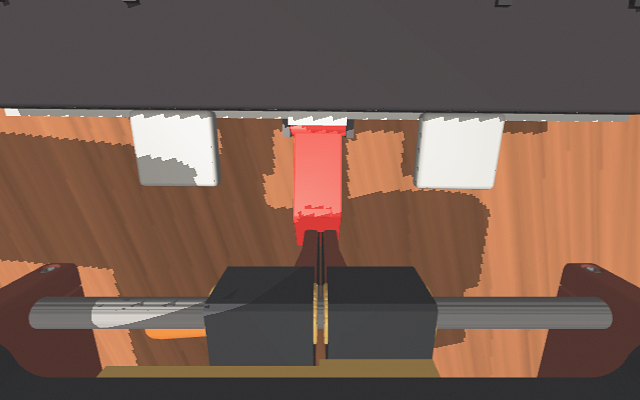

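View pics/c_s.png

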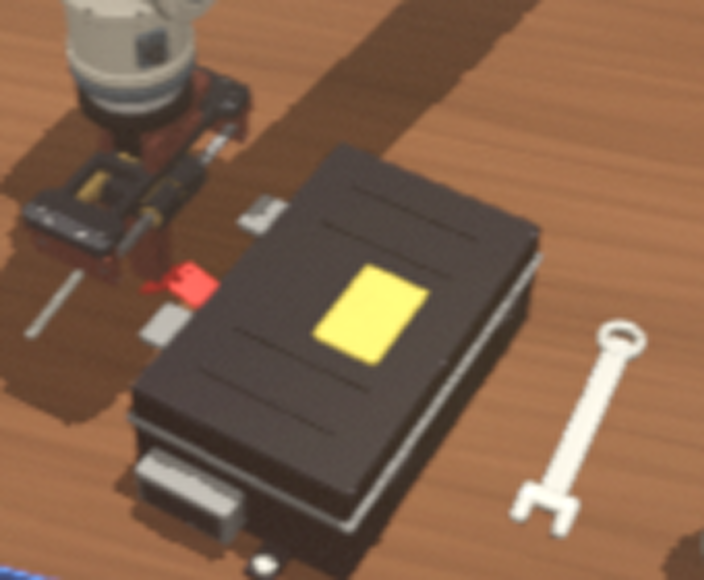

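Call:
{"api": "jog_arm", "payload": {
  "steps": [
    [[0, 0, -0.025, 0, 0, 0, 1], [0, 0, -0.04, 0, 0, 0, 1], [0, 0, -0.035, 0, 0, 0, -0.14], [0.026, -0.03, 0, 0, 0, 0, -0.14], [0.026, -0.0305, 0, 0, 0, 0.6, -0.14], [0, 0, 0, 0, 0, 0, -0.14], [0, 0, 0, 0, 0, 0, -0.14]]
  ]
}}

```text
t: 6.58
ee_pos: [502.2, -35.2, 321.1]
orientation: [-2.493, -1.91, 0.001]
ft_force: [-0.2, -0.4, 0.2]
width: 30.1
```

Run:
```python
from h import *
st(); shot("wrist","d_w")
```

```text
t 6.58 tcp [502.2 -35.2 321.1] tipL [ -62.1 -102.6  139.1] graspL [ -62.1 -102.6  158.1] w 30.1 F [-0.2 -0.4  0.2] M [-0.07  0.07 -0.01]
tool axes in box:
 [[-0.003  1.    -0.001]
 [ 1.     0.003  0.   ]
 [ 0.    -0.001 -1.   ]] q [-0.09  0.37  1.96  0.    0.82  0.17]
```

View pics/d_w.png

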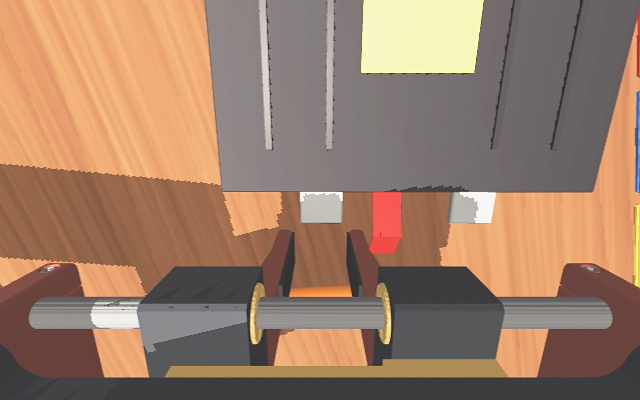

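Run:
```python
from h import *
C=cam("wrist")
S=[[301,223],[343,223],[452,223],[492,223],[221,191],[594,191]]
L=[[-77,-112,74],[-43,-112,74],[43,-112,74],[77,-112,74],[-130,-80,98],[130,-80,98]]
f=lambda p:(proj(C,w2(p,L))-S).ravel()
r=least_squares(f,P0,x_scale=[1,1,.01],loss='soft_l1'); print(np.round(r.x,4)); print(np.round(f(r.x).reshape(-1,2),1)); st(r.x)
```

```text
[ 5.900804e+02  4.696180e+01 -2.630000e-01]
[[-0.6 -0.1]
 [-0.2 -0.1]
 [-1.8 -0.1]
 [ 0.7 -0.1]
 [ 0.1  0.3]
 [ 1.1  0.3]]
t 6.63 tcp [503.3 -36.  321.1] tipL [ -62.2 -102.7  139.1] graspL [ -62.2 -102.7  158.1] w 34.1 F [ 0.2  0.2 -0. ] M [-0.03  0.06  0.04]
tool axes in box:
 [[ 0.001  1.     0.   ]
 [ 1.    -0.001  0.   ]
 [ 0.     0.    -1.   ]] q [-0.1   0.37  1.95  0.    0.82  0.17]
```

Call:
{"api": "jog_arm", "payload": {
  "steps": [
    [[-0.001, 0.002, 0.0, 0, 0, 0, -0.14], [0, 0, 0.02, 0, 0, 0, -0.14], [0, 0, 0.02, 0, 0, 0, -0.14], [0, 0, 0.023, 0, 0, 0, -0.14], [0, 0, 0.022, 0, 0, 0, -0.14], [0, 0, 0, 0, 0, 0, 1], [0, 0, 0, 0, 0, 0, 1], [0, 0, 0, 0, 0, 0, 1], [0, 0, 0, 0, 0, 0, 1], [0, 0, 0, 0, 0, 0, 1]]
  ]
}}

```text
t: 7.47
ee_pos: [504.0, -38.7, 236.2]
orientation: [-2.495, -1.906, 0.005]
ft_force: [-5.5, -2.6, -2.6]
width: 33.9
```

```bash
sed -i 's/^P0=.*/P0=[589.6,47.2,-.2645]/' h.py
python3 - <<'E'
from h import *
st(); shot("wrist","e_w")
# arc rows
import math
r0=math.hypot(183.7,8)
E
```

```text
t 7.47 tcp [504.  -38.7 236.2] tipL [ -60.8 -105.5   54.2] graspL [ -60.7 -105.5   73.2] w 33.9 F [-5.5 -2.6 -2.6] M [-0.42  1.06  0.19]
tool axes in box:
 [[ 0.002  1.    -0.004]
 [ 1.    -0.002 -0.001]
 [-0.001 -0.004 -1.   ]] q [-0.1   0.52  1.99 -0.    0.64  0.17]
```

View pics/e_w.png

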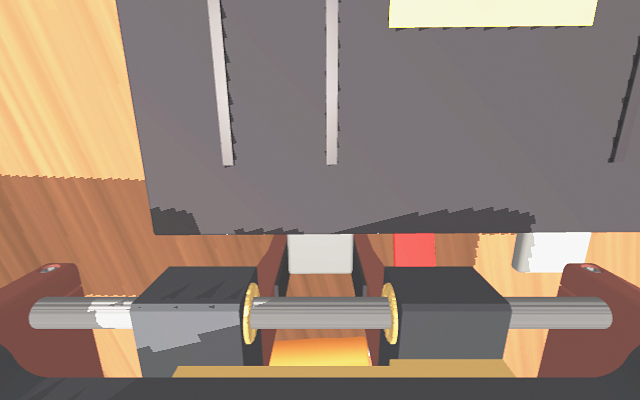

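```bash
python3 -c "
import numpy as np
p=np.radians(2.5+np.r_[0,1,2.5,np.arange(5.5,103.5,3.5),103])
y=-185.7*np.cos(p);z=185.7*np.sin(p)
print(len(p)-1);print([[round(a/1000,4),0,round(-b/1000,4),0,0,0,1] for a,b in zip(np.diff(y),np.diff(z))])"
```

```text
31
[[np.float64(0.0002), 0, np.float64(-0.0032), 0, 0, 0, 1], [np.float64(0.0004), 0, np.float64(-0.0048), 0, 0, 0, 1], [np.float64(0.0011), 0, np.float64(-0.0097), 0, 0, 0, 1], [np.float64(0.0019), 0, np.float64(-0.0112), 0, 0, 0, 1], [np.float64(0.0026), 0, np.float64(-0.011), 0, 0, 0, 1], [np.float64(0.0033), 0, np.float64(-0.0109), 0, 0, 0, 1], [np.float64(0.0039), 0, np.float64(-0.0106), 0, 0, 0, 1], [np.float64(0.0046), 0, np.float64(-0.0104), 0, 0, 0, 1], [np.float64(0.0052), 0, np.float64(-0.0101), 0, 0, 0, 1], [np.float64(0.0058), 0, np.float64(-0.0097), 0, 0, 0, 1], [np.float64(0.0064), 0, np.float64(-0.0094), 0, 0, 0, 1], [np.float64(0.0069), 0, np.float64(-0.009), 0, 0, 0, 1], [np.float64(0.0075), 0, np.float64(-0.0085), 0, 0, 0, 1], [np.float64(0.008), 0, np.float64(-0.0081), 0, 0, 0, 1], [np.float64(0.0085), 0, np.float64(-0.0076), 0, 0, 0, 1], [np.float64(0.0089), 0, np.float64(-0.007), 0, 0, 0, 1], [np.float64(0.0093), 0, np.float64(-0.0065), 0, 0, 0, 1], [np.float64(0.0097), 0, np.float64(-0.0059), 0, 0, 0, 1], [np.float64(0.01), 0, np.float64(-0.0053), 0, 0, 0, 1], [np.float64(0.0103), 0, np.float64(-0.0047), 0, 0, 0, 1], [np.float64(0.0106), 0, np.float64(-0.004), 0, 0, 0, 1], [np.float64(0.0108), 0, np.float64(-0.0034), 0, 0, 0, 1], [np.float64(0.011), 0, np.float64(-0.0027), 0, 0, 0, 1], [np.float64(0.0112), 0, np.float64(-0.002), 0, 0, 0, 1], [np.float64(0.0113), 0, np.float64(-0.0013), 0, 0, 0, 1], [np.float64(0.0113), 0, np.float64(-0.0006), 0, 0, 0, 1], [np.float64(0.0113), 0, np.float64(0.0), 0, 0, 0, 1], [np.float64(0.0113), 0, np.float64(0.0007), 0, 0, 0, 1], [np.float64(0.0113), 0, np.float64(0.0014), 0, 0, 0, 1], [np.float64(0.0111), 0, np.float64(0.0021), 0, 0, 0, 1], [np.float64(0.0094), 0, np.float64(0.0024), 0, 0, 0, 1]]
```

Call:
{"api": "jog_arm", "payload": {
  "steps": [
    [[0.0002, 0, -0.0032, 0, 0, 0, 1], [0.0004, 0, -0.0048, 0, 0, 0, 1], [0.0011, 0, -0.0097, 0, 0, 0, 1], [0.0019, 0, -0.0112, 0, 0, 0, 1], [0.0026, 0, -0.011, 0, 0, 0, 1], [0.0033, 0, -0.0109, 0, 0, 0, 1], [0.0039, 0, -0.0106, 0, 0, 0, 1], [0.0046, 0, -0.0104, 0, 0, 0, 1], [0.0052, 0, -0.0101, 0, 0, 0, 1], [0.0058, 0, -0.0097, 0, 0, 0, 1], [0.0064, 0, -0.0094, 0, 0, 0, 1]]
  ]
}}

```text
t: 8.43
ee_pos: [513.7, -3.6, 338.2]
orientation: [-2.496, -1.906, 0.001]
ft_force: [-3.7, 3.5, -6.6]
width: 33.6
```

Run:
```python
from h import *
st(); shot("scene","f_s",(220,100,430,290))
```

```text
t 8.43 tcp [513.7  -3.6 338.2] tipL [-60.3 -68.8 156.2] graspL [-60.2 -68.8 175.2] w 33.6 F [-3.7  3.5 -6.6] M [0.24 0.84 0.12]
tool axes in box:
 [[ 0.002  1.    -0.001]
 [ 1.    -0.002  0.   ]
 [ 0.    -0.001 -1.   ]] q [-0.03  0.36  1.92  0.    0.86  0.24]
scale 3.0526315789473686
```

View pics/f_s.png

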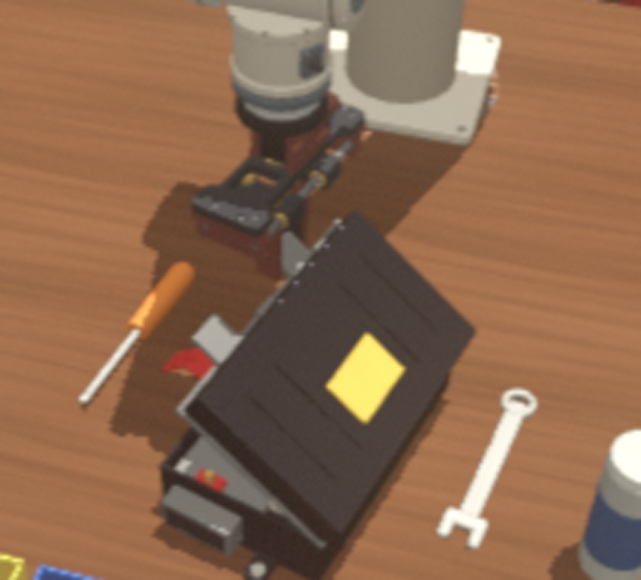

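The cover is rising well (about 35°) with the box unmoved, so I continue along the arc.

Call:
{"api": "jog_arm", "payload": {
  "steps": [
    [[0.0069, 0, -0.009, 0, 0, 0, 1], [0.0075, 0, -0.0085, 0, 0, 0, 1], [0.008, 0, -0.0081, 0, 0, 0, 1], [0.0085, 0, -0.0076, 0, 0, 0, 1], [0.0089, 0, -0.007, 0, 0, 0, 1], [0.0093, 0, -0.0065, 0, 0, 0, 1], [0.0097, 0, -0.0059, 0, 0, 0, 1], [0.01, 0, -0.0053, 0, 0, 0, 1], [0.0103, 0, -0.0047, 0, 0, 0, 1], [0.0106, 0, -0.004, 0, 0, 0, 1], [0.0108, 0, -0.0034, 0, 0, 0, 1], [0.011, 0, -0.0027, 0, 0, 0, 1]]
  ]
}}

```text
t: 9.48
ee_pos: [544.0, 104.4, 409.8]
orientation: [2.496, 1.907, 0.001]
ft_force: [1.2, -0.8, -13.6]
width: 33.7
```

Run:
```python
from h import *
st()
```

```text
t 9.48 tcp [544.  104.4 409.8] tipL [-58.8  43.3 227.8] graspL [-58.9  43.3 246.8] w 33.7 F [  1.2  -0.8 -13.6] M [-0.44  0.09 -0.03]
tool axes in box:
 [[ 0.002  1.     0.001]
 [ 1.    -0.002  0.   ]
 [ 0.     0.001 -1.   ]] q [ 0.17  0.31  1.78 -0.    1.04  0.43]
```

Call:
{"api": "jog_arm", "payload": {
  "steps": [
    [[0.0112, 0, -0.0012, 0, 0, 0, 1], [0.0113, 0, -0.0003, 0, 0, 0, 1], [0.0113, 0, 0.0004, 0, 0, 0, 1], [0.0113, 0, 0.0006, 0, 0, 0, 1]]
  ]
}}

```text
t: 9.82
ee_pos: [556.4, 148.2, 413.1]
orientation: [2.496, 1.906, 0.005]
ft_force: [-8.0, -1.5, 10.2]
width: 33.8
```

Run:
```python
from h import *
st()
```

```text
t 9.82 tcp [556.4 148.2 413.1] tipL [-58.   89.1 231.1] graspL [-58.   89.1 250.1] w 33.8 F [-8.  -1.5 10.2] M [-0.51  1.51 -0.04]
tool axes in box:
 [[ 0.002  1.     0.003]
 [ 1.    -0.002  0.002]
 [ 0.002  0.003 -1.   ]] q [0.24 0.34 1.73 0.   1.06 0.51]
```

Call:
{"api": "jog_arm", "payload": {
  "steps": [
    [[0.0113, 0, -0.0005, 0, 0, 0, 1], [0.0112, 0, 0.001, 0, 0, 0, 1], [0.0111, 0, 0.0017, 0, 0, 0, 1]]
  ]
}}

```text
t: 10.07
ee_pos: [565.4, 180.6, 409.6]
orientation: [2.496, 1.906, 0.005]
ft_force: [-1.7, -1.6, 4.5]
width: 33.8
```

Run:
```python
from h import *
st(); shot("scene","g_s",(220,60,450,290));shot("wrist","g_w")
```

```text
t 10.07 tcp [565.4 180.6 409.6] tipL [-57.7 122.8 227.6] graspL [-57.7 122.8 246.6] w 33.8 F [-1.7 -1.6  4.5] M [-0.67  0.62 -0.06]
tool axes in box:
 [[ 0.002  1.     0.003]
 [ 1.    -0.002  0.002]
 [ 0.002  0.003 -1.   ]] q [ 0.29  0.37  1.7  -0.    1.07  0.56]
scale 2.5217391304347827
```

View pics/g_s.png

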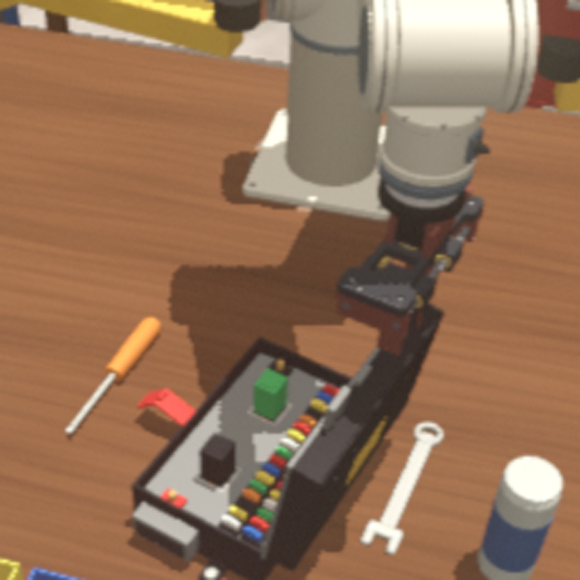

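View pics/g_w.png

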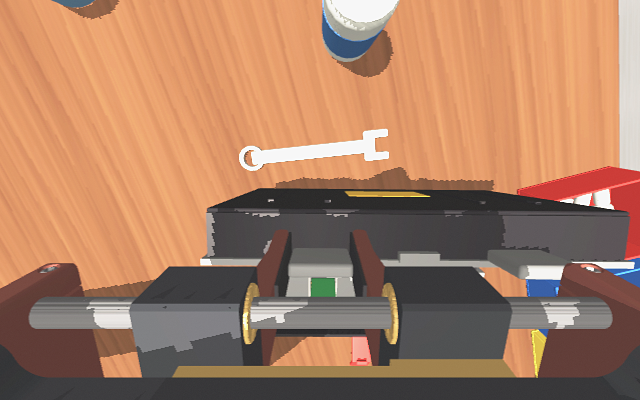

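Call:
{"api": "jog_arm", "payload": {
  "steps": [
    [[0.007, 0, 0.0016, 0, 0, 0, 1], [0, 0, 0, 0, 0, 0, 1], [0, 0, 0, 0, 0, 0, -0.14], [0, 0, 0, 0, 0, 0, -0.14], [0, 0, 0, 0, 0, 0, -0.14], [0, 0, 0, 0, 0, 0, -0.14], [0, 0, -0.02, 0, 0, 0, -0.14], [0, 0, -0.03, 0, 0, 0, -0.14], [-0.0375, 0.0005, 0, 0, 0, 0, -0.14], [-0.0375, 0.0005, 0, 0, 0, 0, -0.14], [-0.0375, 0.0005, 0, 0, 0, 0, -0.14], [-0.0375, 0.0005, 0, 0, 0, 0, -0.14], [0, 0, 0.02, 0, 0, 0, -0.14], [0, 0, 0.03, 0, 0, 0, -0.14], [0, 0, 0, 0, 0, 0, -0.14]]
  ]
}}

```text
t: 11.42
ee_pos: [527.1, 39.8, 402.2]
orientation: [-2.495, -1.902, 0.009]
ft_force: [-0.9, -0.2, -0.2]
width: 49.9
```

Run:
```python
from h import *
st(); shot("wrist","h_w")
C=cam("wrist")
for k,z in (("green_relay_top",88),("green_relay_mid",64),("black_relay_mid",64)):
    for d in ctrl.landmark_of(k,"wrist")[:2]: print(k,d["p"],d["uv"])
shot("scene","h_s",(220,60,450,290))
```

```text
t 11.42 tcp [527.1  39.8 402.2] tipL [-59.6 -23.9 220.2] graspL [-59.5 -23.8 239.2] w 49.9 F [-0.9 -0.2 -0.2] M [-0.09  0.12 -0.03]
tool axes in box:
 [[ 0.004  1.    -0.006]
 [ 1.    -0.004 -0.002]
 [-0.002 -0.006 -1.   ]] q [ 0.05  0.29  1.84 -0.    1.02  0.32]
green_relay_top 0.8 [328.1, 183.0]
green_relay_mid 0.5 [325.6, 185.0]
black_relay_mid 0.84 [429.4, 177.7]
scale 2.5217391304347827
```

View pics/h_w.png

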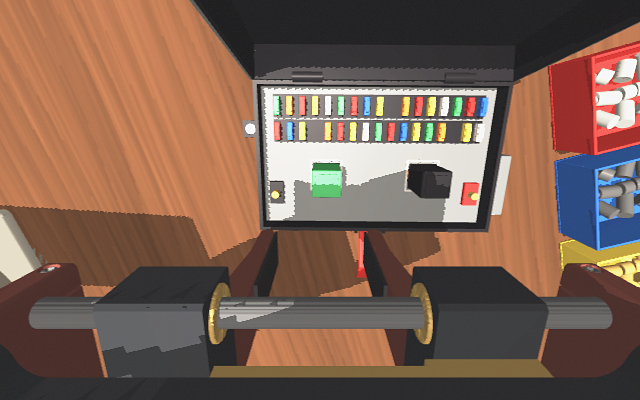

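View pics/h_s.png

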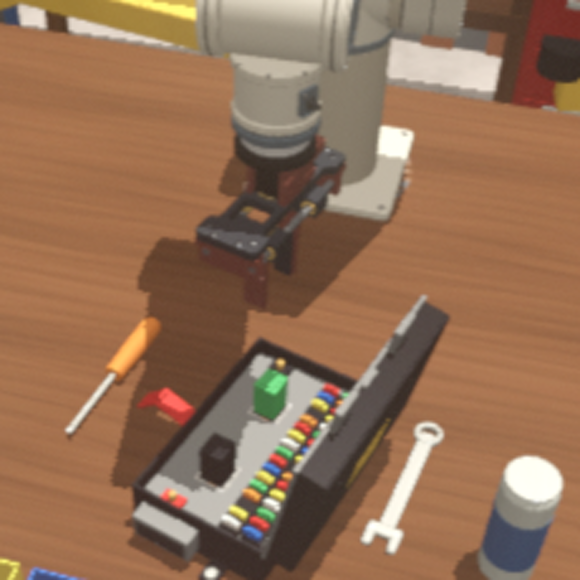

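Run:
```python
from h import *
im=cv2.imread("pics/h_w.png")[70:240,240:520]; cv2.imwrite("pics/h_wz.png",cv2.resize(im,(784,476),interpolation=cv2.INTER_CUBIC))
C=cam("wrist")
L=[[-70,-34,88],[-40,-34,88],[-40,-6,88],[-70,-6,88],[-130,-80,62],[130,-80,62],[-55,-20,88]]
print(np.round((proj(C,w2(P0,L))-[240,70])*2.8,0))
```

```text
[[184. 370.]
 [265. 370.]
 [266. 295.]
 [183. 295.]
 [ 43. 459.]
 [670. 459.]
 [224. 333.]]
```

View pics/h_wz.png

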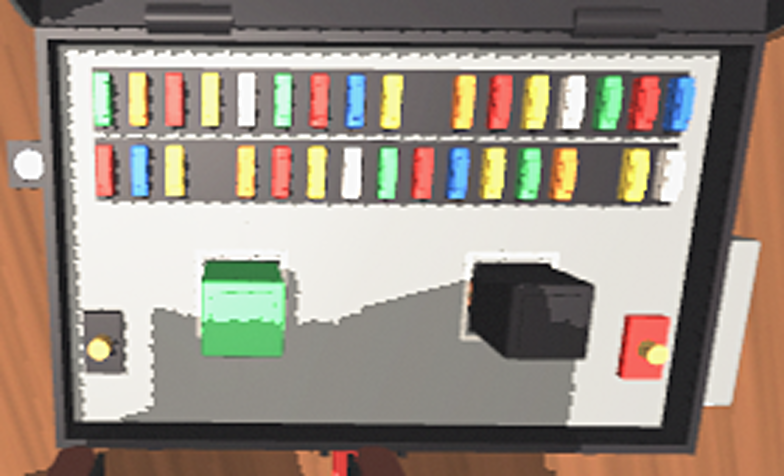

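Run:
```python
from h import *
z=lambda a:np.array(a)/2.8+[240,70]
S=z([[202,355],[285,355],[285,280],[202,280],[62,450],[694,452],[40,32],[765,42]])
L=[[-70,-34,88],[-40,-34,88],[-40,-6,88],[-70,-6,88],[-130,-80,62],[130,-80,62],[-130,80,62],[130,80,62]]
C=cam("wrist")
f=lambda p:(proj(C,w2(p,L))-S).ravel()
r=least_squares(f,P0,x_scale=[1,1,.01],loss='soft_l1'); print(np.round(r.x,4)); print(np.round(f(r.x).reshape(-1,2),1)); st(r.x)
shot("top","i_t",(225,110,395,245))
```

```text
[ 5.984533e+02  4.950000e+01 -2.748000e-01]
[[ 0.7  0.4]
 [ 0.2  0.7]
 [ 1.   0.6]
 [ 0.8  0.3]
 [-0.9 -1.4]
 [-2.1 -0.1]
 [ 0.2 -0.3]
 [-2.5 -1. ]]
t 11.67 tcp [529.4  41.3 407.6] tipL [-63.8 -26.5 225.6] graspL [-63.9 -26.5 244.6] w 50.2 F [ 0.9 -0.1  0.3] M [-0.07  0.06  0.02]
tool axes in box:
 [[-0.009  1.     0.002]
 [ 1.     0.009  0.001]
 [ 0.001  0.002 -1.   ]] q [0.06 0.28 1.84 0.   1.02 0.32]
scale 4.296296296296297
```

View pics/i_t.png

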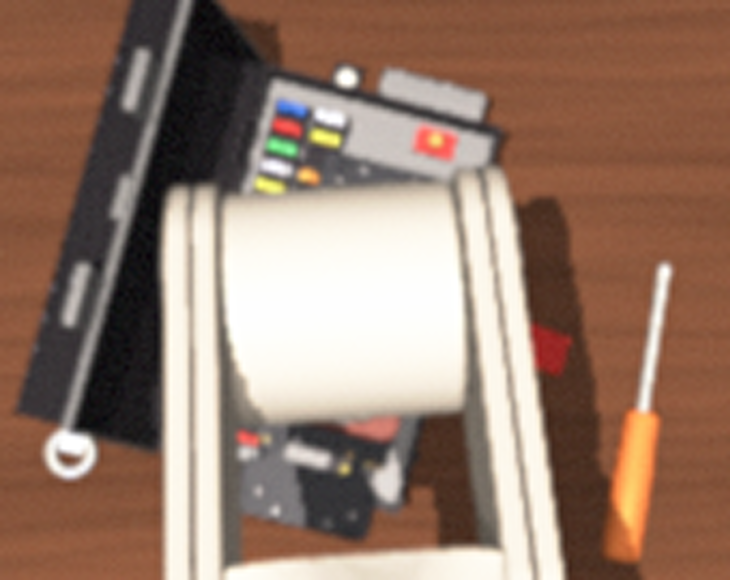

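Run:
```python
from h import *
st();shot("wrist","j_w",(240,70,520,240))
C=cam("wrist")
L=[[-70,-34,88],[-40,-34,88],[-40,-6,88],[-70,-6,88],[-130,-80,62],[130,-80,62],[-55,-20,88]]
print(np.round((proj(C,w2(P0,L))-[240,70])*780/280,0))
```

```text
t 11.72 tcp [529.3  41.3 407.6] tipL [-56.2 -21.3 225.6] graspL [-56.2 -21.3 244.6] w 50.1 F [ 1.1  0.4 -0.1] M [-0.06  0.11 -0.01]
tool axes in box:
 [[ 0.001  1.     0.002]
 [ 1.    -0.001  0.001]
 [ 0.001  0.002 -1.   ]] q [0.06 0.28 1.84 0.   1.02 0.32]
scale 2.7857142857142856
[[183. 368.]
 [264. 368.]
 [265. 294.]
 [182. 294.]
 [ 43. 457.]
 [667. 457.]
 [224. 331.]]
```

View pics/j_w.png

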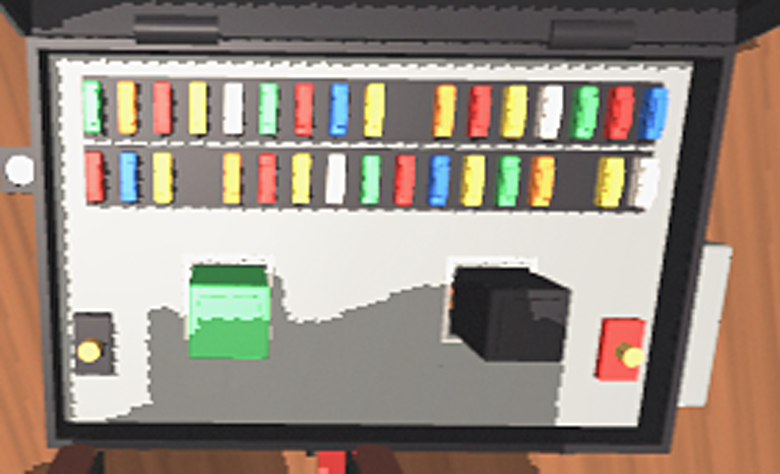

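Call:
{"api": "jog_arm", "payload": {
  "steps": [
    [[0.004, 0.0035, 0.03, 0, 0, 0, -0.14], [0, 0, 0.035, 0, 0, 0, -0.14], [0, 0, 0.03, 0, 0, 0, -0.14], [0, 0, 0.02, 0, 0, 0, -0.14], [0, 0, 0, 0, 0, 0, -0.14], [0, 0, 0, 0, 0, 0, -0.14], [0, 0, 0, 0, 0, 0, -0.14]]
  ]
}}

```text
t: 12.35
ee_pos: [534.0, 44.0, 292.7]
orientation: [2.495, 1.907, 0.003]
ft_force: [-0.5, -0.4, 0.1]
width: 50.3
```

Run:
```python
from h import *
st();shot("wrist","k_w")
C=cam("wrist")
L=[[-70,-34,88],[-40,-34,88],[-40,-6,88],[-70,-6,88],[-130,-80,62],[130,-80,62],[-55,-20,88]]
print(np.round((proj(C,w2(P0,L))),0)); st()
```

```text
t 12.35 tcp [534.   44.  292.7] tipL [-52.5 -17.5 110.7] graspL [-52.5 -17.5 129.7] w 50.3 F [-0.5 -0.4  0.1] M [-0.06  0.07  0.07]
tool axes in box:
 [[ 0.001  1.     0.002]
 [ 1.    -0.001  0.001]
 [ 0.001  0.002 -1.   ]] q [ 0.06  0.46  1.9  -0.    0.78  0.33]
[[292. 254.]
 [337. 254.]
 [337. 215.]
 [291. 215.]
 [221. 293.]
 [547. 292.]
 [314. 235.]]
t 12.4 tcp [534.1  44.  293. ] tipL [-52.2 -17.5 111. ] graspL [-52.3 -17.5 130. ] w 49.9 F [ 1.1 -0.1  1.1] M [-0.06  0.1  -0.05]
tool axes in box:
 [[ 0.002  1.     0.003]
 [ 1.    -0.002  0.001]
 [ 0.001  0.003 -1.   ]] q [0.06 0.45 1.9  0.   0.78 0.33]
```

View pics/k_w.png

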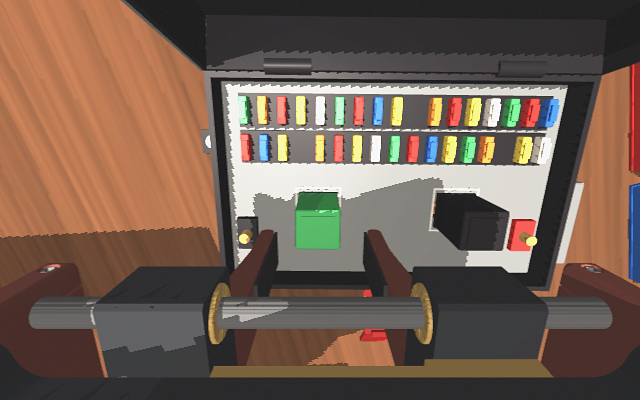

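Call:
{"api": "jog_arm", "payload": {
  "steps": [
    [[0, 0, 0.02, 0, 0, 0, -0.14], [0, 0, 0.02, 0, 0, 0, -0.14], [0, 0, 0.0105, 0, 0, 0, -0.14], [0, 0, 0.01, 0, 0, 0, -0.14], [0, 0, 0, 0, 0, 0, -0.14], [0, 0, 0, 0, 0, 0, 0.5], [0, 0, 0, 0, 0, 0, 1], [0, 0, 0, 0, 0, 0, 1], [0, 0, 0, 0, 0, 0, 1], [0, 0, 0, 0, 0, 0, 1]]
  ]
}}

```text
t: 13.23
ee_pos: [532.7, 43.9, 231.4]
orientation: [-2.496, -1.906, 0.001]
ft_force: [-3.4, 1.0, 5.5]
width: 29.9
```

Run:
```python
from h import *
st();shot("wrist","l_w")
```

```text
t 13.23 tcp [532.7  43.9 231.4] tipL [-54.2 -18.1  49.4] graspL [-54.2 -18.1  68.4] w 29.9 F [-3.4  1.   5.5] M [ 0.14  0.68 -0.03]
tool axes in box:
 [[ 0.002  1.    -0.001]
 [ 1.    -0.002 -0.   ]
 [-0.    -0.001 -1.   ]] q [0.06 0.56 1.92 0.   0.66 0.33]
```

View pics/l_w.png

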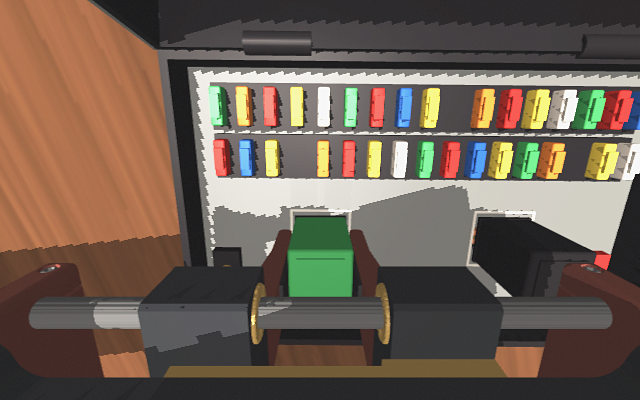

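```bash
cat > rock.py <<'E'
import numpy as np
def rows(seq,L,g=1):
    # seq: list of (alpha deg, h mm, dx) of underside centre
    out=[]
    P=lambda a,h,dx:np.array([dx+L*np.sin(np.radians(a)),h+L*np.cos(np.radians(a))])
    for (a0,h0,x0),(a1,h1,x1) in zip(seq,seq[1:]):
        d=P(a1,h1,x1)-P(a0,h0,x0); r=np.radians(a0)
        out.append([0,round(float(d@[np.cos(r),-np.sin(r)])/1000,4),round(float(-d@[np.sin(r),np.cos(r)])/1000,4),round(a1-a0,2),0,0,g])
    return out
def swing(a0,h0,a1,n=4):
    # pin the blade that is high at start (or the low side for first swing)
    s=-1 if a1<a0 else 1     # a1>a0: +x blade pinned
    s0=lambda a,h:h-s*10*np.sin(np.radians(a))
    H=s0(a0,h0)
    return [(a,H+s*10*np.sin(np.radians(a)),0) for a in np.linspace(a0,a1,n+1)]
E
python3 - <<'E'
from rock import *
s=swing(0,0,6,2); print(s[-1]); print(rows(s,191))
s2=swing(6,s[-1][1],-6); print(s2[-1]); print(rows(s2,191))
s3=swing(-6,s2[-1][1],6); print(s3[-1]); print(rows(s3,191))
E
```

```text
(np.float64(6.0), np.float64(1.0452846326765348), 0)
[[0, 0.01, -0.0003, np.float64(3.0), 0, 0, 1], [0, 0.01, -0.0003, np.float64(3.0), 0, 0, 1]]
(np.float64(-6.0), np.float64(3.1358538980296045), 0)
[[0, -0.0101, -0.0003, np.float64(-3.0), 0, 0, 1], [0, -0.01, -0.0003, np.float64(-3.0), 0, 0, 1], [0, -0.01, -0.0003, np.float64(-3.0), 0, 0, 1], [0, -0.01, -0.0003, np.float64(-3.0), 0, 0, 1]]
(np.float64(6.0), np.float64(5.226423163382674), 0)
[[0, 0.0101, -0.0003, np.float64(3.0), 0, 0, 1], [0, 0.01, -0.0003, np.float64(3.0), 0, 0, 1], [0, 0.01, -0.0003, np.float64(3.0), 0, 0, 1], [0, 0.01, -0.0003, np.float64(3.0), 0, 0, 1]]
```

Call:
{"api": "jog_arm", "payload": {
  "steps": [
    [[0, 0.01, -0.0003, 3, 0, 0, 1], [0, 0.01, -0.0003, 3, 0, 0, 1], [0, 0, 0, 0, 0, 0, 1], [0, 0, 0, 0, 0, 0, 1]]
  ]
}}

```text
t: 13.62
ee_pos: [552.3, 38.6, 231.6]
orientation: [-2.429, -1.854, 0.098]
ft_force: [-3.3, 1.4, 8.8]
width: 30.0
```

Run:
```python
from h import *
st();shot("wrist","m_w")
```

```text
t 13.62 tcp [552.3  38.6 231.6] tipL [-53.  -18.   50.6] graspL [-51.  -18.   69.5] w 30.0 F [-3.3  1.4  8.8] M [ 0.23  1.1  -0.05]
tool axes in box:
 [[ 0.002  0.994 -0.106]
 [ 1.    -0.002  0.   ]
 [ 0.    -0.106 -0.994]] q [0.04 0.59 1.85 0.04 0.8  0.27]
```

View pics/m_w.png

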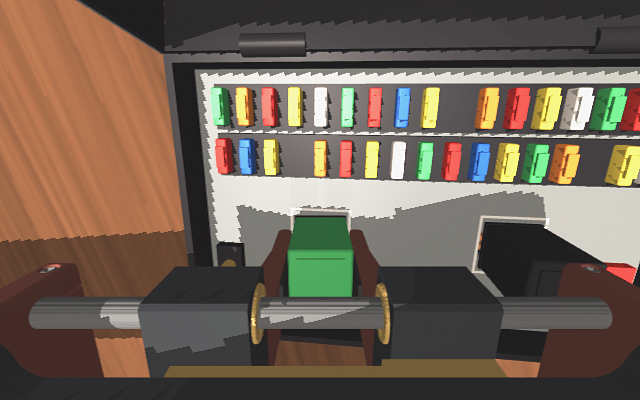

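Call:
{"api": "jog_arm", "payload": {
  "steps": [
    [[0, -0.0101, -0.0005, -3, 0, 0, 1], [0, -0.01, -0.0003, -3, 0, 0, 1], [0, -0.01, -0.0003, -3, 0, 0, 1], [0, -0.01, -0.0003, -3, 0, 0, 1], [0, 0, 0, 0, 0, 0, 1], [0, 0, 0, 0, 0, 0, 1]]
  ]
}}

```text
t: 14.17
ee_pos: [512.7, 49.3, 232.8]
orientation: [2.431, 1.858, 0.092]
ft_force: [-5.0, 2.6, -4.3]
width: 29.6
```

Run:
```python
from h import *
st();shot("wrist","n_w")
```

```text
t 14.17 tcp [512.7  49.3 232.8] tipL [-56.5 -18.3  51.8] graspL [-58.4 -18.3  70.7] w 29.6 F [-5.   2.6 -4.3] M [0.38 1.2  0.06]
tool axes in box:
 [[ 0.001  0.995  0.1  ]
 [ 1.    -0.001 -0.001]
 [-0.001  0.1   -0.995]] q [ 0.08  0.53  1.99 -0.07  0.53  0.41]
```

View pics/n_w.png

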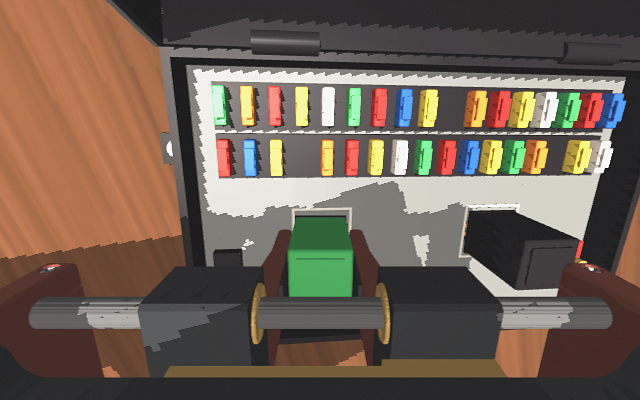

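Call:
{"api": "jog_arm", "payload": {
  "steps": [
    [[0, 0.0101, -0.0005, 3, 0, 0, 1], [0, 0.01, -0.0004, 3, 0, 0, 1], [0, 0.01, -0.0003, 3, 0, 0, 1], [0, 0.01, -0.0003, 3, 0, 0, 1], [0, 0, 0, 0, 0, 0, 1], [0, 0, 0, 0, 0, 0, 1]]
  ]
}}

```text
t: 14.72
ee_pos: [553.1, 38.1, 234.9]
orientation: [-2.431, -1.855, 0.096]
ft_force: [2.3, -0.1, -13.9]
width: 29.8
```

Run:
```python
from h import *
st();shot("scene","o_s",(220,100,420,280))
```

```text
t 14.72 tcp [553.1  38.1 234.9] tipL [-51.7 -18.3  53.9] graspL [-49.8 -18.3  72.8] w 29.8 F [  2.3  -0.1 -13.9] M [-0.12 -0.44 -0.01]
tool axes in box:
 [[ 0.003  0.995 -0.104]
 [ 1.    -0.002  0.   ]
 [ 0.    -0.104 -0.995]] q [0.04 0.59 1.85 0.04 0.8  0.28]
scale 3.2222222222222223
```

View pics/o_s.png

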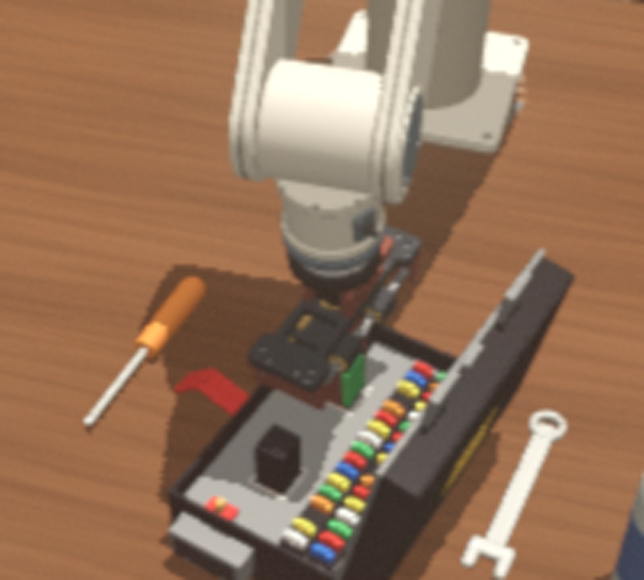

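Call:
{"api": "jog_arm", "payload": {
  "steps": [
    [[0, -0.0101, 0.0002, -3, 0, 0, 1], [0, -0.01, -0.0001, -3, 0, 0, 1], [0, -0.01, -0.0003, -3, 0, 0, 1], [0, -0.01, -0.0003, -3, 0, 0, 1], [0, 0, 0, 0, 0, 0, 1], [0, 0, 0, 0, 0, 0, 1]]
  ]
}}

```text
t: 15.27
ee_pos: [512.6, 49.3, 237.2]
orientation: [2.43, 1.858, 0.093]
ft_force: [-4.0, -0.7, -11.7]
width: 30.1
```

Run:
```python
from h import *
st();shot("wrist","p_w")
```

```text
t 15.27 tcp [512.6  49.3 237.2] tipL [-56.6 -18.3  56.1] graspL [-58.5 -18.3  75. ] w 30.1 F [ -4.   -0.7 -11.7] M [-0.24  1.05 -0.06]
tool axes in box:
 [[ 0.001  0.995  0.101]
 [ 1.    -0.001 -0.001]
 [-0.001  0.101 -0.995]] q [ 0.08  0.52  1.99 -0.07  0.54  0.4 ]
```

View pics/p_w.png

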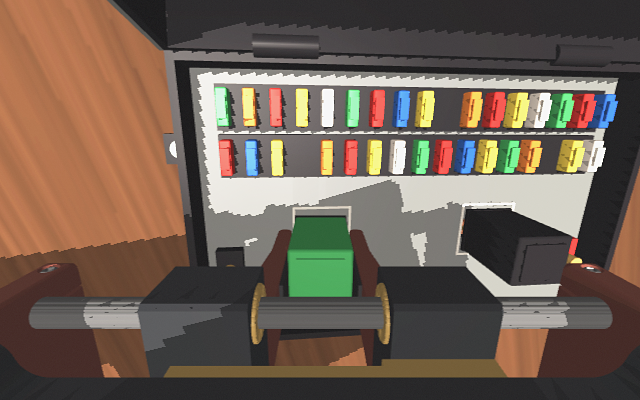

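Call:
{"api": "jog_arm", "payload": {
  "steps": [
    [[0, 0.0101, 0.0001, 3, 0, 0, 1], [0, 0.01, -0.0001, 3, 0, 0, 1], [0, 0.01, -0.0003, 3, 0, 0, 1], [0, 0.01, -0.0003, 3, 0, 0, 1], [0, 0, 0, 0, 0, 0, 1], [0, 0, 0, 0, 0, 0, 1]]
  ]
}}

```text
t: 15.82
ee_pos: [553.7, 38.0, 239.7]
orientation: [-2.431, -1.856, 0.094]
ft_force: [-0.5, -4.1, -0.6]
width: 30.1
```

Run:
```python
from h import *
st()
```

```text
t 15.82 tcp [553.7  38.  239.7] tipL [-50.8 -18.2  58.6] graspL [-48.8 -18.2  77.5] w 30.1 F [-0.5 -4.1 -0.6] M [-0.98  0.13  0.04]
tool axes in box:
 [[ 0.002  0.995 -0.101]
 [ 1.    -0.002  0.001]
 [ 0.    -0.101 -0.995]] q [0.04 0.58 1.85 0.04 0.81 0.28]
```

Call:
{"api": "jog_arm", "payload": {
  "steps": [
    [[0, -0.0101, -0.0002, -3, 0, 0, 1], [0, -0.01, -0.0003, -3, 0, 0, 1], [0, -0.01, -0.0003, -3, 0, 0, 1], [0, -0.01, -0.0003, -3, 0, 0, 1], [0, 0, 0, 0, 0, 0, 1], [0, 0, 0, 0, 0, 0, 1]]
  ]
}}

```text
t: 16.32
ee_pos: [514.1, 49.5, 242.2]
orientation: [2.428, 1.856, 0.1]
ft_force: [-0.7, 0.1, -1.0]
width: 29.9
```

Run:
```python
from h import *
st();shot("wrist","q_w")
```

```text
t 16.32 tcp [514.1  49.5 242.2] tipL [-54.1 -17.4  61.2] graspL [-56.1 -17.4  80.1] w 29.9 F [-0.7  0.1 -1. ] M [-0.07  0.13 -0.01]
tool axes in box:
 [[ 0.001  0.994  0.106]
 [ 1.    -0.001  0.001]
 [ 0.001  0.106 -0.994]] q [ 0.08  0.51  1.99 -0.07  0.54  0.4 ]
```

View pics/q_w.png

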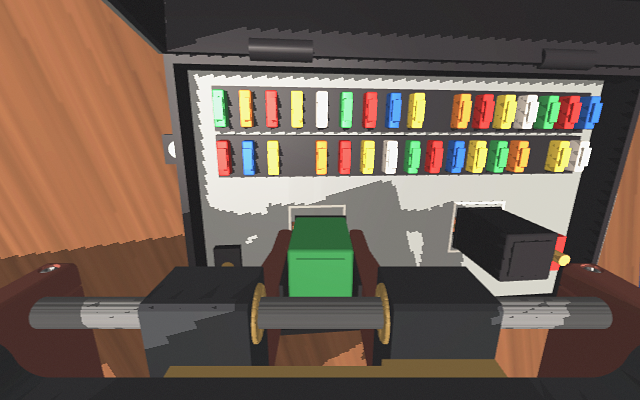

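Call:
{"api": "jog_arm", "payload": {
  "steps": [
    [[0, 0, -0.004, 0, 0, 0, 1], [0, 0.01, -0.004, 3, 0, 0, 1], [0, 0.01, -0.004, 3.1, 0, 0, 1], [0, 0, -0.006, 0, 0, 0, 1], [0, 0, -0.005, 0, 0, 0, 1], [0, 0, 0, 0, 0, 0, 1], [0, 0, 0, 0, 0, 0, 1], [0, 0, 0, 0, 0, 0, 1], [0, 0, 0, 0, 0, 0, 1]]
  ]
}}

```text
t: 17.12
ee_pos: [531.6, 44.2, 265.4]
orientation: [-2.495, -1.906, 0.002]
ft_force: [0.9, 0.6, -1.1]
width: 29.7
```

Run:
```python
from h import *
st();shot("wrist","r_w");shot("scene","r_s",(220,100,420,280));shot("top","r_t",(225,110,395,245)); st()
```

```text
t 17.12 tcp [531.6  44.2 265.4] tipL [-55.6 -18.1  83.4] graspL [-55.5 -18.1 102.4] w 29.7 F [ 0.9  0.6 -1.1] M [-0.05  0.12  0.05]
tool axes in box:
 [[ 0.002  1.    -0.002]
 [ 1.    -0.002 -0.   ]
 [-0.    -0.002 -1.   ]] q [0.06 0.5  1.92 0.   0.73 0.33]
scale 3.2222222222222223
scale 4.296296296296297
t 17.27 tcp [531.9  44.2 265.5] tipL [-55.3 -18.   83.5] graspL [-55.3 -18.  102.5] w 29.7 F [-0.6  0.8 -1.3] M [-0.02  0.08  0.  ]
tool axes in box:
 [[ 0.002  1.    -0.002]
 [ 1.    -0.002 -0.   ]
 [-0.    -0.002 -1.   ]] q [0.06 0.5  1.92 0.   0.73 0.33]
```

View pics/r_w.png

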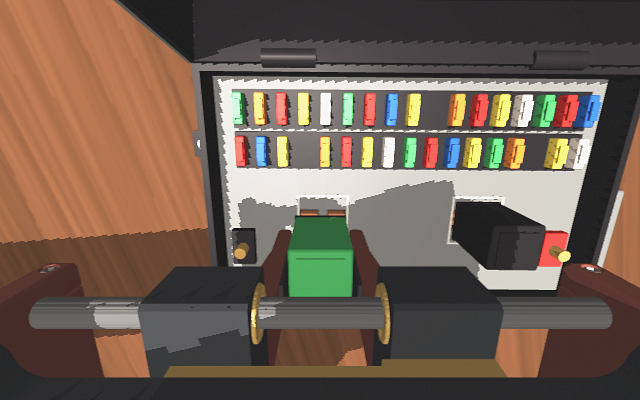

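View pics/r_s.png

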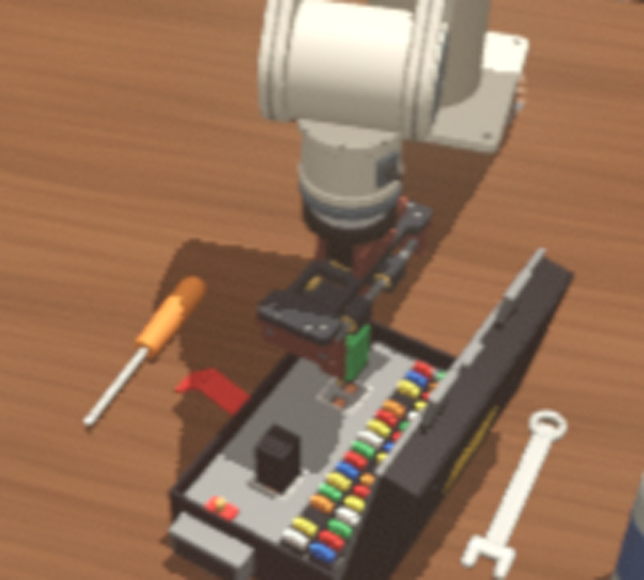

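View pics/r_t.png

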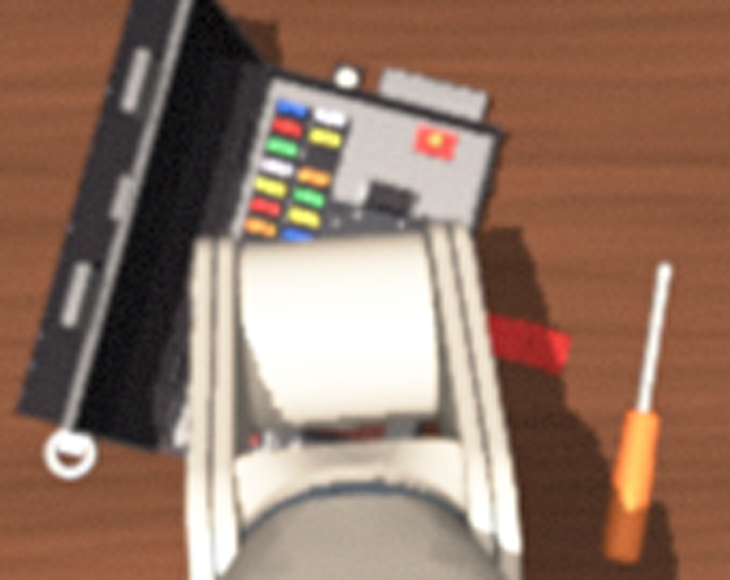

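Call:
{"api": "jog_arm", "payload": {
  "steps": [
    [[0, 0.002, 0, 0, 0, 0, 1], [0, 0, 0, 0, 0, 0, 1], [0, 0, 0, 0, 0, 0, 1], [0, 0, 0, 0, 0, 0, 1], [0, 0, 0, 0, 0, 0, 1], [0, 0, 0, 0, 0, 0, 1]]
  ]
}}

```text
t: 17.77
ee_pos: [534.0, 43.6, 265.6]
orientation: [-2.495, -1.906, 0.002]
ft_force: [0.2, -0.1, -2.4]
width: 29.8
```

Run:
```python
from h import *
st();shot("wrist","s_w",(190,60,630,300))
C=cam("wrist")
for nm in ("socket_near","green_relay","black_relay_mid"):
    print(nm,ctrl.landmark_of(nm,"wrist")[:1])
print(proj(C,w2(P0,[[-52.5,-17,40],[-54.2,-18.1,40]])))
```

```text
t 17.77 tcp [534.   43.6 265.6] tipL [-53.  -18.   83.6] graspL [-53.  -18.  102.6] w 29.8 F [ 0.2 -0.1 -2.4] M [-0.11  0.1  -0.03]
tool axes in box:
 [[ 0.002  1.    -0.002]
 [ 1.    -0.002 -0.   ]
 [-0.    -0.002 -1.   ]] q [0.06 0.5  1.91 0.   0.73 0.32]
scale 1.7727272727272727
socket_near [{'uv': [321.6, 219.7], 'p': 0.9}]
green_relay [{'uv': [321.0, 235.3], 'p': 0.68}]
black_relay_mid [{'uv': [487.5, 233.6], 'p': 0.87}]
[[319.65906164 219.47401124]
 [317.31071896 220.91184318]]
```

View pics/s_w.png

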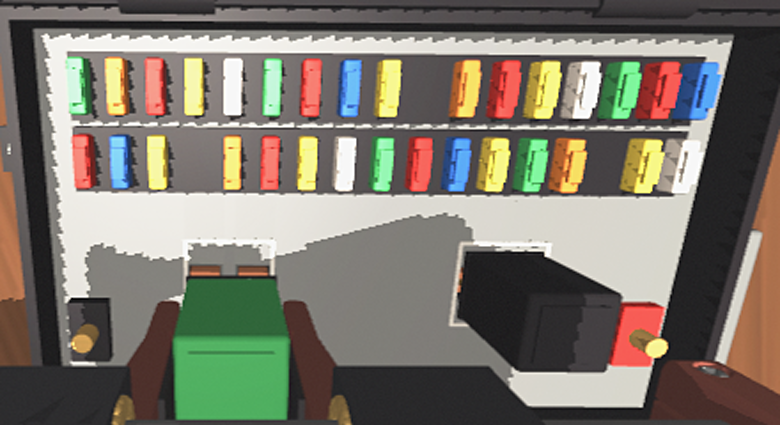

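Run:
```python
from h import *
print(ctrl.close_job()); st()
```

```text
the job is handed in; nothing more can be done
None
the job is handed in; nothing more can be done
```

I handed the job in at about 18 s, with the green relay out of its socket and still held in the gripper. The hand-in gives no verdict, and I could not take a reading afterwards.

**What I did, in order:**
1. Pressed the red latch down to about 1.1 rad.
2. Raised the cover by its near lip to about 1.8 rad, where it stayed standing.
3. Gripped the green relay by its x faces and rocked it about ±6° over six swings, until the wrist force fell to roughly the relay's own weight.
4. Lifted it upright above its own socket and shifted it 2 mm to centre it.

**Last checks:**
- **Relay:** it is upright to about 0.1° and gripped at 29.8 mm. There is about 22 mm of air under the blades, worked out from the arm's height and not seen directly. The socket centre shows at column 321.6 in the wrist picture and the relay at 321.0.
- **Box:** the wrist fit after opening the cover put the relay and box about 2–4 mm from where I first measured them. In the top camera the plug shroud is within about a pixel (2–3 mm) of its first position. I took this as mostly calibration error, but a shift of a couple of millimetres is possible.
- **Forces:** the largest upward pull I read on the box was about 14 N, once while raising the cover and once while rocking. In the pictures the box did not lift.
- **Surroundings:** the black relay is still seated. The screwdriver and spanner look untouched. I did not check the mug, torch, bolt tray, deep socket or spray can individually at the end.

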